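# Lock the pot mould with its spring clip

### The job

Lock the hasp on the front of the pot mould: push the locking pin fully home by its knob, then take the spring clip from its wooden stand and press it straight down over the groove near the pin's tip until its legs snap round the pin and its cross bar bears firmly on it (hold it there a moment with some 10 to 20 N), and let go so that it hangs there by itself. Feel your way: never press the clip on with 30 N or more, nor the gripper on the pin or mould with 40, and do not disturb the things lying around.

Things in the scene. Friction and masses are not known exactly. Their poses are not given: they have to be found in the camera images.
- mould: open square metal pot mould, 112 x 112 x 70 mm on a 132 mm foot plate, fixed. Origin: centre of its underside, z up. On its -x face a steel hasp carries a horizontal locking pin along mould y, 96 mm in front of the mould's centre. Lugs of the hasp: mould y -20 to -8 and 14 to 26 mm, up to 12.5 mm above the pin axis; nothing near is taller
- hasp (a point): on the mould at (-0.096, 0, 0.072): nominal pin axis at the hasp, axes as the mould. The hasp is bolted through slotted holes, so the REAL pin axis lies anywhere up to 7 mm above or below the nominal 72 mm above the bench (not reported: feel for it; it stays put under normal loads). Sideways it is true
- groove (a point): on the mould at (-0.096, 0.035, 0.072): nominal centre of the pin's groove once the pin is home (real height up to 7 mm off, see hasp); axes as the mould. Pin 20 mm thick; groove 14 mm in diameter, 14 mm long. The outer lug ends 9 mm from here towards -y, the pin's tip is 17 mm away towards +y. 50 mm free below
- lock_pin (a joint): how far the pin is pushed in along mould +y (m): 0 out, 0.050 home, where the knob's shoulder meets the lug (hard stop). About 4 N of friction, stays where left. The knob, a 30 mm disc 25 mm long, is the pin's -y end; its outer flat face lies 80 mm + (50 mm - joint value) from groove towards mould -y
- clip: loose hairpin spring clip, about 75 g, 90 mm high (z), 52 mm wide (x), standing in the stand, legs down. Origin: centre of the shank it sits on when seated. A steel cross bar 52 x 8 mm lies at z 7 to 15 mm; its underside is the stop that meets the shank's top. Clip y goes along the pin, either way round. Seated, it hangs on the shank with slight play
- clip_grip (a point): on the clip at z +42 mm: where to hold its plastic grip block, 18 mm (clip x) by 12 mm (y), which spans z +15 to +59 mm
- clip_bulge (a point): on the clip at z -10 mm: the throat. Two sprung round legs, 6 mm thick, reach down to z -31 mm; mouth 27 mm wide inside, narrowing to 9.6 mm here (z -9 to -12 mm), then 15 mm round the shank above. Pressing the bulge over the 14 mm groove takes 8 to 16 N; it then gives suddenly and the bar meets the shank some 10 mm farther on
- clip_leg_a (a joint): how far the clip's leg on its +x side is spread (rad): 0 shut, as at rest and again once snapped home; about 0.05 while the bulge passes over the shank
- clip_leg_b (a joint): the same for the leg on the clip's -x side
- stand: wooden block 89 x 44 x 50 mm, fixed, origin at the centre of its underside; an upright slot 45 mm (x) x 13 mm (y) holds the clip's legs; the clip's cross bar rests on its top (z = 0.050), so only cross bar and grip stand out
- tape_measure: tape measure lying beside the work, 36 x 86 x 64 mm, bystander, origin at its underside
- brush: flat brush 50 x 191 x 15 mm lying on the bench near the robot, bystander, origin at its underside
- spacer: small concrete spacer 22 x 30 x 30 mm, bystander, origin at its underside
- oil_bottle: plastic bottle 59 x 58 x 170 mm standing at the right, bystander, origin at its underside
There are look-alikes about, which are no part of the job. There is more than one size of the stand; the job needs the smaller.

How it is judged (in metres and radians):
On the way, in this order (a step that is already met when the one before it is completed fails the run):
1. the locking pin is pushed fully home (within 2.5 mm of its stop) (value of joint lock_pin above 0.0475 m), for 0.2 s.
2. the clip is out of its stand, upright over the bench (z of clip in the frame of stand above 0.085 m and angle between clip's own z axis and vertical below 0.4 rad), for 0.1 s.
3. the clip is snapped home and its cross bar is pressed firmly on the pin (over 8 N with the legs sprung shut) (contact force between clip and mould above 8 N and value of joint each of clip_leg_a, clip_leg_b below 0.015 rad and horizontal distance between clip and groove below 0.007 m and z of clip in the frame of groove below 0.0085 m), for 0.1 s.
At the end, for the whole second after the job is handed in: Pin within 2.5 mm of its stop; clip at rest, hanging by itself snapped on the groove: legs sprung shut again (below 0.015 rad), origin within 5 mm across, 6 mm along the pin and 9.5 mm below to 8.5 mm above groove, z within 0.5 rad of upright, y within 0.35 rad of the pin axis (value of joint lock_pin above 0.0475 m and x of clip in the frame of groove between -0.005 and 0.005 m and y of clip in the frame of groove between -0.006 and 0.006 m and z of clip in the frame of groove between -0.0095 and 0.0085 m and angle between clip's own z axis and vertical below 0.5 rad and angle between the y axis of clip and the y axis of mould, either way round below 0.35 rad and contact force between clip and mould above 0.2 N and linear speed of clip below 0.03 m/s and value of joint each of clip_leg_a, clip_leg_b below 0.015 rad); the robot touches nothing.
It fails at once if the clip is pressed on the mould, hasp or pin with more than 30 N (contact force between clip and mould above 30 N).
It fails at once if the gripper presses on the mould, hasp or pin with more than 40 N (contact force between the fingers and mould above 40 N).
It fails at once if a bystander is moved by more than 20 mm (distance of any of tape_measure, brush, spacer, oil_bottle from where it was at the start of the episode above 0.02 m).
It also fails if it takes over 61 s, if anything falls off the work surface, if the arm or the gripper's body presses on something with over 40 N, if the wrist force passes 120 N, or if a joint passes its speed limit or range.

### The arm

A 7-joint arm with a two-finger parallel gripper is mounted at the origin on a cart in front of the work surface, level with it; the furniture and walls round the work are solid. World frame = base frame: x ahead of the robot, y to its left, z up, the work surface at z = 0. Lengths are in mm, angles in rad, forces in N, time in s.
With the tool pointing down it reaches from about 400 to 875 mm from the base axis. Payload 4.4 kg.
Tool frame: the origin (TCP) lies on the centre line of the jaws, within the pads' length; the fingertips stand 25 mm ahead of it and the grasp point (between the pads) lies 6 mm ahead of it (ctrl.finger_overhang is the distance from the TCP to the fingertips, in mm); z points along the fingers, y is the line along which they close (so a half turn about z gives the same grasp; the last joint's range is limited). The gripper opens to 85 mm and grips with 20 to 120 N. Pads are 22 mm wide; open, the fingers measure 114 mm over their backs; the gripper's body (76 mm by 85 mm) begins 54 mm behind the grasp point. The pads swing forward as they close: fully open they stand 13 mm farther back than shut.
Start: joints at [-1.184, 0.628, 0.038, 1.517, -0.027, 0.996, -0.02], TCP at [284.345, 584.521, 256.313] pointing down, gripper open.
Joint ranges: [-3.06, 3.06], [-0.37, 2.12], [-1.25, 1.32], [0.18, 2.47], [-1.1, 4.24], [0.23, 1.98], [-2.94, 2.94]. Speed limits (rad/s): [2.57, 2.57, 3.14, 3.14, 3.14, 3.14, 3.14].

### API

Orientations are given as [roll, pitch, yaw] about the fixed x, y, z axes, in that order (R = Rz(yaw) Ry(pitch) Rx(roll)).
In Python, from cell import ctrl gives the robot as it stands. The module is installed in compiled form; this text tells all that it offers.
- The arm moves only by the tool play_rows, never from a script. Its argument "targets" is a list of rows, each a list of 5 numbers: the closure, from 0 (fully open) to 1 (shut), then the shift along the tool's x, y, z in cm, then the turn about the tool's z in degrees. In form: [[gripper, dx, dy, dz, spin], ...]. A call has 1 to 10 rows; each row is the pose to reach, as a shift and turn from the pose commanded when the call began, along the tool's axes at that moment; what a row does not reach only later rows make up. A row lasts 1/10 s, in which the tool goes at most 50 mm and 8.59 degrees, less where a joint would pass 70% of its speed; a pose out of reach is approached as far as the arm can. A call with a gripper value outside its range is refused whole. The fingers move at their own pace and stop on an object; the grip force is fixed at half the most. Time passes only in rows, so rows that repeat a pose let the fingers close. It gives the time, the measured TCP pose, the force, the opening and the grip force at its end, in the units of the state.
- ctrl.read_state(): the state, without advancing time (a new reading comes with each control period).
- ctrl.get_image(name): name is "scene" or "side" or "wrist"; returns (picture, depth): 480x640x3 uint8, red, green, blue; 480x640 float32, mm along the optical axis (not along the pixel's ray), 0 where there is no reading.
- ctrl.calibration(name): a dict with "vfov" (degrees; the focal length in pixels is half the picture's height over the tangent of half this angle, whatever the lens; pixels are square), "cx", "cy" (the principal point, pixels), "extrinsics" (4x4, takes a point from camera to world coordinates); the wrist camera has in their place "mount" (4x4, takes a point from camera to tool coordinates, whose origin is the TCP and whose axes are the flange's). Camera axes: x right, y down, z forward; pixel columns grow to the right and rows downward; lengths in mm; the calibration is good to about 2 mm. A picture is of the moment at which its call begins: read the wrist's pose just before it. calibration takes no time and is no camera call.
- ctrl.finish_job(): hands the job in; it is judged then, once.
Trained networks look in the newest picture that a camera, given by its name, has taken for a name from the list of things; names that differ only in an ending like _2 or _b are one class to them, and where a whole thing is asked for, a point or a joint stands for the part that bears it (a point fixed in the world has none). Each returns a list of dicts, best first, with "confidence" (0 to 1); they miss things now and then, are a little off and sometimes report something else, mostly with a low value. They report only what shows in the picture. A call takes as long as a camera call. They do not tell look-alikes from the thing itself.
- ctrl.search_frame(camera, name): "bbox" ([left, top, right, bottom] in pixels, round what is visible of it).
- ctrl.trace(camera, name): "pixels" (480x640 bool, what is visible of it) and "bbox" ([left, top, right, bottom] in pixels, round what is visible of it).
The state is a dict: "clock": time; "qpos": joint angles; "qd": joint speeds; "tau": joint torques, N m; "eef_pos": TCP position; "tool_rot": TCP orientation; "force": force on the tool from outside, world axes, zero at the start; "torque": the same for the moment, N m; "width": finger opening in mm; "gripper_force": force on a finger pad.
Only numpy, scipy, OpenCV 4.12 (cv2) and the standard library are available. Lean on these libraries where they do the work, as an engineer would, in place of code of your own. Each camera call takes 0.05 s, during which the arm holds its last target. There are 200 camera calls.

## Working session

There is one attempt and no reset: what is moved stays moved. The work goes in short steps, Python scripts to look and compute and a tool call to move; the robot and the scene stay as the last step left them, time stands still between calls to the robot, and variables do not carry over. Pictures are saved under pics/ and viewed, at most 10 in all, crops included, and the job is handed in when it is done.

Besides the shell and the picture viewer there is one more tool, called after "Emit:" as name(argument=value, ...), one argument or row to a line, values as JSON. play_rows: Moves the arm, as the interface text tells. Its arguments: {"type":"object","properties":{"targets":{"type":"array"}},"required":["targets"]}

```bash
mkdir -p pics; cat > h.py <<'E'
import numpy as np, cv2
from cell import ctrl
from scipy.spatial.transform import Rotation as R
def shot(n,f=None):
    s=ctrl.read_state(); im,d=ctrl.get_image(n)
    if f: cv2.imwrite('pics/'+f,im[:,:,::-1])
    c=ctrl.calibration(n); fl=240/np.tan(np.radians(c['vfov'])/2)
    if 'mount' in c:
        T=np.eye(4);T[:3,:3]=R.from_euler('xyz',s['tool_rot']).as_matrix();T[:3,3]=s['eef_pos'];T=T@np.array(c['mount'])
    else: T=np.array(c['extrinsics'])
    v,u=np.mgrid[:480,:640]
    P=np.stack([(u-c['cx'])*d/fl,(v-c['cy'])*d/fl,d],-1)@T[:3,:3].T+T[:3,3]
    P[d==0]=np.nan
    return im,P,T,fl,c
E
python3 - <<'E'
from h import *
print(ctrl.read_state())
for n in ['scene','side']:
    im,P,*_=shot(n,n+'0.png')
    for t in ['mould','stand','clip','lock_pin','tape_measure','brush','spacer','oil_bottle']:
        for r in ctrl.trace(n,t):
            if r['confidence']<.3: continue
            q=P[r['pixels']]; print(n,t,round(r['confidence'],2),np.round(r['bbox']),np.round(np.nanpercentile(q,[5,50,95],axis=0)).tolist())
E
```

```text
{'clock': 0.0, 'qpos': array([-1.18379865,  0.62934455,  0.03846937,  1.51837544, -0.02700277,
        0.99632853, -0.02001574]), 'qd': array([-7.10422164e-04, -1.01566107e-03,  3.22579261e-04, -2.89210104e-04,
       -5.24659105e-04,  5.75578416e-04,  4.95009882e-05]), 'tau': array([-4.04787233e-04, -5.63401115e+01,  1.22647561e+00, -1.93439412e+01,
        1.11402190e-02,  1.07161776e-02,  1.08590137e-05]), 'eef_pos': array([284.09251584, 583.97199191, 255.38821036]), 'tool_rot': array([-3.13965598e+00,  3.97223746e-05,  2.68875542e+00]), 'force': array([ 0.12729823,  0.23460721, -0.99210962]), 'torque': array([-0.00710462,  0.01250836,  0.03130917]), 'gripper_force': 0.0, 'width': 85.38406810546877}
scene mould 0.84 [214. 154. 305. 223.] [[502.0, 48.0, 6.0], [588.0, 95.0, 64.0], [662.0, 168.0, 88.0]]
scene stand 0.66 [335. 274. 380. 324.] [[419.0, -255.0, 8.0], [447.0, -238.0, 48.0], [499.0, -204.0, 53.0]]
scene stand 0.66 [294. 219. 356. 284.] [[468.0, -147.0, 6.0], [517.0, -118.0, 60.0], [576.0, -73.0, 69.0]]
scene clip 0.55 [348. 275. 368. 300.] [[448.0, -234.0, 52.0], [461.0, 
[... 1412 characters left out ...]
, [666.0, -449.0, 84.0], [689.0, -422.0, 161.0]]
side brush 0.61 [220. 255. 261. 283.] [[361.0, -54.0, 5.0], [382.0, -14.0, 13.0], [403.0, 103.0, 16.0]]
side brush 0.39 [305. 254. 327. 280.] [[454.0, -236.0, 53.0], [463.0, -233.0, 74.0], [481.0, -226.0, 101.0]]
side brush 0.32 [262. 210. 330. 250.] [[502.0, 46.0, 10.0], [586.0, 74.0, 58.0], [654.0, 165.0, 86.0]]
side spacer 0.65 [260. 281. 276. 300.] [[381.0, -170.0, 4.0], [391.0, -162.0, 19.0], [407.0, -145.0, 30.0]]
side oil_bottle 0.69 [305. 254. 332. 284.] [[449.0, -236.0, 52.0], [463.0, -233.0, 72.0], [484.0, -224.0, 101.0]]
side oil_bottle 0.62 [453. 233. 495. 324.] [[650.0, -466.0, 10.0], [666.0, -449.0, 84.0], [688.0, -423.0, 161.0]]
```

```bash
python3 -c "
import cv2
a=cv2.imread('pics/scene0.png')[130:350,180:560];cv2.imwrite('pics/c0.png',cv2.resize(a,(760,440)))"
```

```text
(no output)
```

View pics/c0.png

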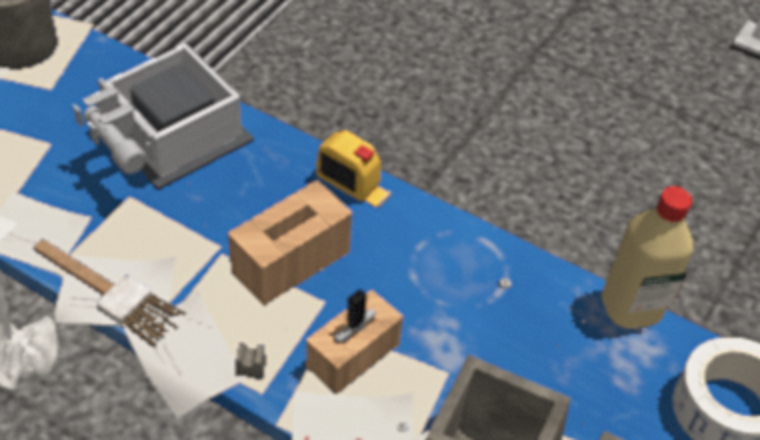

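The scene shows the mould at upper left (crop 170,110), with the hasp on its robot side and the knob towards -y. The small stand with the black-gripped clip is at crop (355,320). The stand at (290,240) is the larger, empty one.

```bash
cat >> h.py <<'E'
def shift(p,yawdeg=None,s=None):
    "tool shift in cm and spin for a target TCP position (mm) and tool x yaw"
    s=s or ctrl.read_state(); M=R.from_euler('xyz',s['tool_rot']).as_matrix()
    print('cm',np.round(M.T@(np.array(p)-s['eef_pos'])/10,2),'spin', None if yawdeg is None else round((-(yawdeg-np.degrees(s['tool_rot'][2]))+180)%360-180,1))
E
python3 - <<'E'
from h import *
print(np.round(ctrl.calibration('wrist')['mount'],3).tolist(),ctrl.calibration('wrist')['vfov'])
im,P,*_=shot('scene')
def rect(m):
    q=P[m];r=cv2.minAreaRect(q[:,:2].astype(np.float32));print(len(q),np.round(r[0]),np.round(r[1]),round(r[2],1))
x,y,z=P[...,0],P[...,1],P[...,2]
rect((z>66)&(z<76)&(x>520)&(x<680)&(y>20)&(y<190))
rect((z>46)&(z<54)&(x>400)&(x<520)&(y>-270)&(y<-190))
rect((z>63)&(z<110)&(x>400)&(x<520)&(y>-270)&(y<-190))
rect((z>75)&(z<100)&(x>460)&(x<530)&(y>20)&(y<80))
shift((450,100,300),180)
E
```

```text
[[0.0, -0.961, -0.276, 68.905], [1.0, 0.0, 0.001, 0.605], [-0.001, -0.276, 0.961, -116.692], [0.0, 0.0, 0.0, 1.0]] 61.073773579976184
954 [598. 119.] [117. 141.] 71.5
688 [ 464. -227.] [46. 93.] 77.3
157 [ 464. -228.] [13. 19.] 81.6
96 [496.  74.] [14. 31.] 80.6
cm [-36.09 -36.32  -4.37] spin -25.9
```

Emit:
play_rows(
  targets=[
    [0.6,-4,-4,-0.5,-3],
    [0.6,-8,-8,-1,-6],
    [0.6,-12,-12,-1.5,-9],
    [0.6,-16,-16,-2,-12],
    [0.6,-20,-19,-2,-15],
    [0.6,-24,-23,-2,-18],
    [0.6,-28,-27,-2,-21],
    [0.6,-32,-30,-2,-23],
    [0.6,-36,-33,-2,-26],
    [0.6,-39,-34.5,-2,-26],
  ],
)

```text
clock: 1.95
eef_pos: [472.5, 121.2, 276.7]
tool_rot: [3.141, 0.0, -3.139]
force: [1.8, 0.9, 0.3]
width: 33.9
gripper_force: 0.0
```

```bash
python3 - <<'E'
from h import *
s=ctrl.read_state();print(s['eef_pos'],s['tool_rot'],s['qpos'])
im,P,*_=shot('wrist','w1.png'); np.save('P1.npy',P)
E
```

```text
[472.51852697 121.18635505 276.70910465] [ 3.14133373e+00  3.09169664e-04 -3.13943215e+00] [-0.29137969  0.37129932 -0.02330091  1.93181967  0.01116635  0.83822287
  1.25239863]
```

View pics/w1.png

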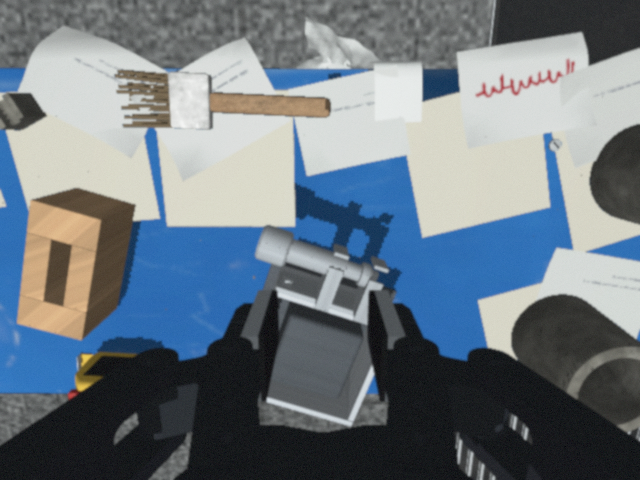

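```bash
python3 - <<'E'
from h import *
P=np.load('P1.npy')
# mould rim + hasp
m=np.zeros((480,640),bool); m[220:430,250:400]=1
x,y,z=P[...,0],P[...,1],P[...,2]
def rect(m):
    q=P[m];r=cv2.minAreaRect(q[:,:2].astype(np.float32));print(len(q),np.round(r[0],1),np.round(r[1],1),round(r[2],1), np.round(np.percentile(q[:,2],[5,50,95]),1)); return cv2.boxPoints(r)
print(rect(m&(z>60)&(z<78)&(x>520)))
# knob and pin
k=np.zeros_like(m);k[222:270,253:300]=1
print(rect(k&(z>55)))
for (u0,u1,v0,v1) in [(255,292,225,265),(300,328,240,270),(365,392,255,285),(255,395,225,300)]:
    q=P[v0:v1,u0:u1].reshape(-1,3);q=q[q[:,2]>58]
    print(len(q),np.round(q[:,2].max(),1),np.round(np.median(q,0),1))
for v in range(225,300,5): print(v,np.round(z[v,250:400:6]).astype(int).tolist())
E
```

```text
8004 [599.5 122.5] [ 96.3 164.1] 84.7 [62.1 65.2 74. ]
[[513.3535    82.058655]
 [676.7489    66.99396 ]
 [685.5895   162.88156 ]
 [522.1941   177.94626 ]]
1402 [501.9  87.5] [36.6 29. ] 73.2 [77.8 86.6 90.3]
[[482.70535   74.16942 ]
 [510.45914   65.81552 ]
 [521.01196  100.87462 ]
 [493.25815  109.228516]]
1181 91.5 [497.7  83.5  87.5]
655 87.0 [508.3 113.1  83.6]
421 89.2 [519.2 164.1  81.8]
5148 264.8 [513.  116.3  84.3]
225 [1, 0, 0, 76, 0, 0, 1, -2, -1, -2, 0, -2, 0, -1, -1, -1, -2, 0, -1, -1, 0, -1, -1, -2, -1]
230 [1, 1, -1, 83, 80, 78, -1, 0, -2, -2, 0, -2, -1, -2, -1, -1, -1, -1, -2, -1, -1, -1, -3, -2, 0]
235 [0, -2, 86, 86, 85, 83, 83, 77, -1, -1, -1, -1, -1, -2, -2, -1, -1, -1, 0, -1, -1, -1, 0, -2, -1]
240 [-1, -2, 90, 88, 88, 87, 85, 82, -1, -1, -1, -1, -1, -1, 0, 0, -1, -1, 0, 0, -1, -1, -2, 0, -2]
245 [-2, -1, 90, 90, 89, 90, 88, 80, 80, 79, 76, -1, 0, -1, 66, -2, -2, 0, -2, -1, -1, 0, -2, -2, 0]
250 [-1, 88, 90, 90, 89, 89, 88, 84, 84, 83, 82, 81, 78, -1, 79, 76, 71, -1, 1, 0, -1, -2, -1, -1, -2]
255 [0, 87, 88, 90, -9223372036854775808, 90, 89, 85, 85, 84, 83, 83, 
[... 271 characters left out ...]
 -1, 4, 21, 16, 12, 7, 4, 4, 82, 83, 87, 87, 87, 82, 82, 81, 83, 82, -1, 87, 86, -2]
275 [-1, -1, 0, 6, 5, 50, 51, 39, 18, 13, 9, 5, 62, 89, 87, 88, 82, 81, 81, 85, 85, 65, -1, 0, -1]
280 [-1, -1, -1, 5, 5, 61, 56, 55, 47, 43, 37, 17, 75, 88, 88, 87, 6, 4, 82, 85, 88, 64, -2, -1, 0]
285 [0, -9223372036854775808, -1, 4, 18, 71, 52, 63, 58, 53, 50, 45, 85, 87, 89, 11, 5, 4, 81, 83, 89, 88, 87, 0, -1]
290 [0, -2, 255, 256, 255, 76, 75, 73, 69, 64, 60, 58, 87, 88, 90, 40, 18, 14, 64, 79, 256, 256, 256, 6, 3]
295 [-1, 261, 261, 260, 261, 70, 70, 75, 74, 75, 71, 71, 88, 88, 87, 50, -9223372036854775808, 42, 72, 87, 259, 261, 260, 261, 5]<stdin>:15: RuntimeWarning: invalid value encountered in cast
```

```bash
python3 - <<'E'
from h import *
from scipy.optimize import least_squares
P=np.load('P1.npy')
k=P[222:275,253:295].reshape(-1,3);k=k[(k[:,2]>76)&(k[:,2]<95)]
p=P[240:285,296:326].reshape(-1,3);p=p[(p[:,2]>74)&(p[:,2]<95)]
def f(a):
    x0,th,z0=a
    g=lambda q,r:np.hypot((q[:,0]-x0)*np.cos(th)-(q[:,1]-100)*np.sin(th),q[:,2]-z0)-r
    return np.r_[g(k,15),g(p,10)]
r=least_squares(f,[505,.28,75],loss='soft_l1');print(r.x,np.degrees(r.x[1]),np.median(abs(r.fun)))
x0,th,z0=r.x
# along axis coordinate t (0 at y=100 on axis), w = across, + toward mould
d=np.array([np.sin(th),np.cos(th)]);n=np.array([np.cos(th),-np.sin(th)])
Q=P.reshape(-1,3);rel=Q[:,:2]-[x0,100];t=rel@d;w=rel@n;z=Q[:,2]
for t0 in range(-50,90,3):
    m=(t>=t0)&(t<t0+3)&(abs(w)<11)&(z>60)&(z<100)
    if m.sum(): print(t0,m.sum(),np.round(np.percentile(z[m],90),1),np.round(np.percentile(w[m],[2,98]),1))
m=(z>60)&(z<80)&(w>20)&(w<170)&(t>-60)&(t<130)
print(np.percentile(t[m],[1,99]),np.percentile(w[m],[1,99]))
m=(z>76)&(z<95)&(w<16)&(abs(t)<90);print(np.percentile(t[m],[.5,99.5]))
E
```

```text
[5.07372457e+02 3.34166781e-01 7.48477176e+01] 19.14634619562651 0.46047227024770443
-32 89 89.8 [-10.6   9.7]
-29 101 90.3 [-10.5  10.6]
-26 100 90.3 [-10.4  10.3]
-23 102 90.4 [-10.3   9.7]
-20 99 90.1 [-10.5   9.9]
-17 98 90.2 [-10.7   9.7]
-14 99 90.2 [-10.5  10.6]
-11 99 90.0 [-10.8  10.1]
-8 91 88.7 [-10.2   8.7]
-5 90 85.3 [-9.9  8. ]
-2 90 85.2 [-9.9  7.5]
1 90 85.1 [-9.9  8.3]
4 90 85.3 [-10.    7.3]
7 88 85.5 [-10.    8.2]
10 91 85.3 [-10.1   7.4]
13 88 85.3 [-10.    7.4]
16 88 85.2 [-9.9  7.6]
19 89 85.3 [-9.8  8.3]
22 88 85.6 [-10.2   7.5]
25 91 85.4 [-9.9  8.3]
28 106 88.4 [-9.4 10.1]
31 105 88.4 [-9.  10.5]
34 97 88.3 [-8.8 10.3]
37 94 88.4 [-8.9  9.8]
40 52 84.8 [-8.7  5.6]
43 59 82.7 [-7.2  5.3]
46 63 82.4 [-7.2  5. ]
49 58 82.5 [-7.3  5.7]
52 73 82.9 [-7.9  6.4]
55 102 85.2 [-10.1   7.6]
58 88 85.4 [-10.1   7.6]
61 91 88.4 [-9.  10.6]
64 48 88.6 [-6.5  8.9]
67 37 88.4 [-1.5  4.9]
70 62 88.1 [-1.7  5.1]
73 12 88.5 [-1.1  5.7]
[ -1.73783222 102.68786271] [ 28.87552243 150.02380728]
[-31.22412057  72.66487517]
```

Emit:
play_rows(
  targets=[
    [1,-0.6,-4.2,2,8],
    [1,-1.3,-8.4,4,16],
    [1,-1.3,-8.4,8,19.3],
    [1,-1.3,-8.4,12,19.3],
    [1,-1.3,-8.4,16,19.3],
    [1,-1.3,-8.4,19,19.3],
    [1,-1.3,-8.4,19,19.3],
  ],
)

```text
clock: 2.7
eef_pos: [482.9, 39.3, 83.2]
tool_rot: [-3.139, -0.007, 2.806]
force: [0.2, 0.1, -0.2]
width: 0.1
gripper_force: 0.0
```

```bash
python3 - <<'E'
from h import *
s=ctrl.read_state();print(s['eef_pos'],s['tool_rot'],s['force'],s['width'],s['clock'])
d=np.array([.328,.9447]);n=np.array([.9447,-.328]);q=s['eef_pos'][:2]-[507.4,100];print('t,w',q@d,q@n)
E
```

```text
[482.90143062  39.26711032  83.2167259 ] [-3.13853793 -0.00651391  2.80575422] [ 0.17622979  0.05503959 -0.2441947 ] 0.09700972329695098 2.7
t,w -65.40989164216509 -3.22341067864976
```

Emit:
play_rows(
  targets=[
    [1,-0.2,0.7,-0.3,0],
    [1,-0.2,1.4,-0.3,0],
    [1,-0.2,1.8,-0.3,0],
    [1,-0.2,2.3,-0.3,0],
    [1,-0.2,2.8,-0.3,0],
    [1,-0.2,3.3,-0.3,0],
    [1,-0.2,3.8,-0.3,0],
    [1,-0.2,4.2,-0.3,0],
    [1,-0.2,4.4,-0.3,0],
  ],
)

```text
clock: 3.6
eef_pos: [501.8, 80.7, 89.2]
tool_rot: [3.142, -0.0, 2.806]
force: [-0.9, -3.9, 2.5]
width: -0.3
gripper_force: 2.1
```

Emit:
play_rows(
  targets=[
    [1,0,0.15,0,0],
    [1,0,0.3,0,0],
    [1,0,0.45,0,0],
    [1,0,0.55,0,0],
    [1,0,0.6,0,0],
  ],
)

```text
clock: 4.1
eef_pos: [503.6, 85.9, 89.2]
tool_rot: [-3.141, -0.0, 2.806]
force: [-1.4, -3.7, 2.2]
width: -0.3
gripper_force: 2.0
```

Emit:
play_rows(
  targets=[
    [1,0,0.1,0,0],
    [1,0,0.2,0,0],
    [1,0,0.25,0,0],
    [1,0,0.3,0,0],
  ],
)

```text
clock: 4.5
eef_pos: [504.6, 88.7, 89.2]
tool_rot: [-3.141, -0.0, 2.806]
force: [-1.6, -3.7, 1.4]
width: -0.3
gripper_force: 2.0
```

Emit:
play_rows(
  targets=[
    [1,0,0.1,0,0],
    [1,0,0.2,0,0],
    [1,0,0.2,0,0],
  ],
)

```text
clock: 4.8
eef_pos: [504.7, 89.1, 89.2]
tool_rot: [-3.139, -0.001, 2.805]
force: [-2.2, -6.6, 3.2]
width: 0.2
gripper_force: 3.7
```

Emit:
play_rows(
  targets=[
    [1,0,0.15,0,0],
    [1,0,0.3,0,0],
    [1,0,0.3,0,0],
    [1,0,0.3,0,0],
  ],
)

```text
clock: 5.2
eef_pos: [504.7, 89.3, 89.2]
tool_rot: [-3.136, -0.002, 2.802]
force: [-3.8, -12.9, 5.6]
width: -0.1
gripper_force: 6.7
```

Emit:
play_rows(
  targets=[
    [1,0,-2,0,0],
    [1,0,-4,-1,0],
    [0.8,-0.5,-6,-5,-2],
    [0.5,-1,-10,-9,-4],
    [0,-2,-14,-13,-6],
    [0,-3,-18,-17,-6],
    [0,-4,-22,-17,-6],
    [0,-5,-26,-17,-6],
    [0,-5,-30.5,-17,-6],
    [0,-5,-30.5,-17,-6],
  ],
)

```text
clock: 6.2
eef_pos: [451.5, -217.4, 259.9]
tool_rot: [-3.138, 0.002, 2.901]
force: [0.8, -0.7, -0.5]
width: 85.1
gripper_force: 0.0
```

```bash
python3 - <<'E'
from h import *
s=ctrl.read_state();print(s['eef_pos'],s['tool_rot'])
im,P,*_=shot('wrist','w2.png'); np.save('P2.npy',P)
for t in ['clip_grip','stand']:
    for r in ctrl.trace('wrist',t):
        q=P[r['pixels']];q=q[np.isfinite(q[:,0])];print(t,r['confidence'],np.round(r['bbox']),np.round(np.percentile(q,[2,50,98],axis=0)).tolist())
x,y,z=P[...,0],P[...,1],P[...,2]
def rect(m):
    q=P[m];r=cv2.minAreaRect(q[:,:2].astype(np.float32));print(len(q),np.round(r[0],1),np.round(r[1],1),round(r[2],1), np.round(np.percentile(q[:,2],[5,50,95]),1))
b=(x>400)&(x<520)&(y>-280)&(y<-180)
rect(b&(z>98)&(z<120));rect(b&(z>62)&(z<120));rect(b&(z>47)&(z<55));rect(b&(z>54.5)&(z<61))
E
```

```text
[ 451.48348277 -217.44702311  259.89992868] [-3.13839491e+00  2.20745948e-03  2.90066255e+00]
clip_grip 0.93 [309. 202. 326. 259.] [[443.0, -233.0, 54.0], [459.0, -225.0, 95.0], [475.0, -220.0, 102.0]]
stand 0.97 [416. 187. 526. 338.] [[468.0, -149.0, 6.0], [516.0, -108.0, 64.0], [574.0, -70.0, 66.0]]
stand 0.63 [289. 168. 342. 281.] [[421.0, -253.0, 4.0], [460.0, -225.0, 49.0], [510.0, -200.0, 51.0]]
378 [ 466.7 -227.5] [11.5 18.3] 76.2 [ 98.6 100.7 101.9]
572 [ 466.6 -227.6] [11.6 18.6] 76.2 [ 68.7  99.9 101.8]
4553 [ 466.9 -227.4] [44.2 89.3] 77.0 [48.  49.1 50.4]
212 [ 466.7 -227.3] [ 7.3 50.6] 76.1 [54.8 56.6 58.1]
```

View pics/w2.png

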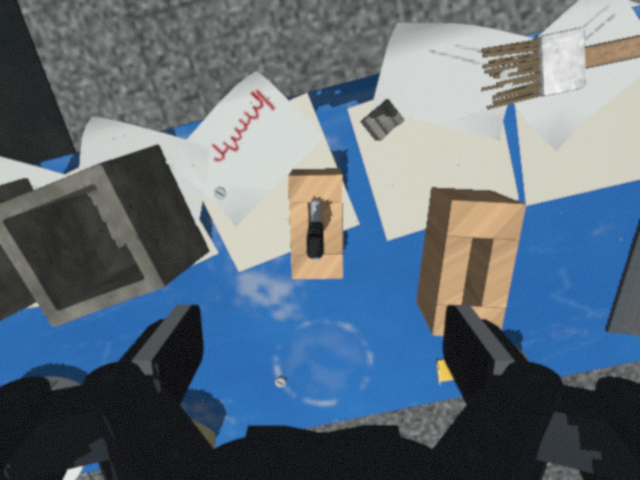

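Emit:
play_rows(
  targets=[
    [0.5,-1,-0.4,3,0],
    [0.5,-1.7,-0.6,6,-0.3],
    [0.5,-1.7,-0.6,9,-0.3],
    [0.5,-1.7,-0.6,11,-0.3],
    [0.5,-1.7,-0.6,11.5,-0.3],
    [0.5,-1.7,-0.6,11.5,-0.3],
  ],
)

```text
clock: 6.95
eef_pos: [468.8, -218.9, 143.8]
tool_rot: [3.14, -0.001, 2.919]
force: [0.9, -1.0, 1.0]
width: 42.7
gripper_force: 0.0
```

```bash
python3 - <<'E'
from h import *
s=ctrl.read_state();print(s['eef_pos'],s['tool_rot'],s['width'])
shift((466.7,-227.5,91),166.5)
im,P,*_=shot('wrist','w3.png')
x,y,z=P[...,0],P[...,1],P[...,2]
m=(abs(x-467)<25)&(abs(y+228)<20)&(z>97)&(z<106)
q=P[m]; r=cv2.minAreaRect(q[:,:2].astype(np.float32));print(len(q),r,np.median(q[:,2]))
E
```

```text
[ 468.83103751 -218.92280944  143.84849653] [ 3.14039820e+00 -9.87779350e-04  2.91851549e+00] 42.677122482773434
cm [ 0.01 -0.89  5.28] spin 0.7
1058 ((466.57476806640625, -227.25839233398438), (11.743494987487793, 18.2768611907959), 76.64131164550781) 100.54038871532246
```

Emit:
play_rows(
  targets=[
    [0.5,0,-0.9,1,0.5],
    [0.5,0,-0.9,2,0.5],
    [0.5,0,-0.9,2,0.5],
  ],
)

```text
clock: 7.3
eef_pos: [465.4, -229.8, 123.3]
tool_rot: [3.141, -0.002, 2.906]
force: [-0.5, 0.6, -0.6]
width: 42.4
gripper_force: 0.0
```

```bash
python3 - <<'E'
from h import *
s=ctrl.read_state();print(s['eef_pos'])
shift((466.7,-227.5,91),166.5)
E
```

```text
[ 465.3641295  -229.75433139  123.34250303]
cm [-0.08  0.25  3.23] spin -0.0
```

Emit:
play_rows(
  targets=[
    [0.5,0,0.2,1.2,0],
    [0.5,0,0.2,2.4,0],
    [0.5,0,0.2,3.1,0],
    [0.5,0,0.2,3.1,0],
    [0.5,0,0.2,3.1,0],
  ],
)

```text
clock: 7.8
eef_pos: [466.6, -227.6, 93.0]
tool_rot: [3.141, -0.001, 2.907]
force: [0.0, 0.3, -0.3]
width: 42.5
gripper_force: 0.0
```

Emit:
play_rows(
  targets=[
    [0.8,0,0,0.1,0],
    [1,0,0,0.1,0],
    [1,0,0,0.1,0],
    [1,0,0,0.1,0],
    [1,0,0,0.1,0],
    [1,0,0,0.1,0],
  ],
)

```text
clock: 8.4
eef_pos: [466.9, -227.8, 92.6]
tool_rot: [-3.141, 0.001, 2.907]
force: [-0.6, -0.1, 4.1]
width: 11.1
gripper_force: 58.8
```

Emit:
play_rows(
  targets=[
    [1,0,0,-0.5,0],
    [1,0,0,-1.5,0],
    [1,0,0,-3,0],
    [1,0,0,-5,0],
    [1,0,0,-7,0],
    [1,0,0,-9,0],
    [1,0,0,-11,0],
    [1,0,0,-12,0],
    [1,0,0,-12,0],
    [1,0,0,-12,0],
  ],
)

```text
clock: 9.4
eef_pos: [466.3, -227.5, 212.0]
tool_rot: [3.141, -0.001, 2.907]
force: [-0.1, 0.5, -1.2]
width: 11.2
gripper_force: 58.3
```

```bash
python3 - <<'E'
from h import *
s=ctrl.read_state();print(s['eef_pos'],s['force'],s['width'])
shift((534.6,178.4,210),160.85)
E
```

```text
[ 466.28760152 -227.45776488  211.95389733] [-0.05623409  0.4812678  -1.17079758] 11.191784277667251
cm [ 2.79 41.06  0.2 ] spin 5.7
```

Emit:
play_rows(
  targets=[
    [1,0.1,2,0,1],
    [1,0.3,6,0,2],
    [1,0.6,10,0,3],
    [1,0.9,14,0,4],
    [1,1.2,18,0,5],
    [1,1.6,22,0,5.7],
    [1,2,26,0,5.7],
    [1,2.3,30,0,5.7],
    [1,2.5,34,0,5.7],
    [1,2.8,37,0,5.7],
  ],
)

```text
clock: 10.4
eef_pos: [524.9, 141.7, 210.9]
tool_rot: [-3.141, -0.002, 2.81]
force: [-0.7, 0.3, -1.0]
width: 11.3
gripper_force: 58.5
```

Emit:
play_rows(
  targets=[
    [1,0,2,0,0],
    [1,0,3,0,0],
    [1,0,3.5,0,0],
    [1,0,3.5,0,0],
    [1,0,3.5,0,0],
  ],
)

```text
clock: 10.9
eef_pos: [536.7, 170.1, 212.0]
tool_rot: [-3.14, -0.0, 2.806]
force: [0.1, 0.7, -1.4]
width: 11.4
gripper_force: 58.5
```

```bash
python3 - <<'E'
from h import *
s=ctrl.read_state();print(s['eef_pos'],s['tool_rot'],s['force'],s['width'])
shift((534.6,178.4,210),160.85)
im,P,*_=shot('wrist','w4.png'); np.save('P4.npy',P)
im,P,*_=shot('side','s4.png'); 
cv2.imwrite('pics/s4c.png',cv2.resize(im[150:270,220:380,::-1],(640,480)))
E
```

```text
[536.7083902  170.13992358 212.0007562 ] [-3.14022285e+00 -4.84049445e-04  2.80553449e+00] [ 0.12733582  0.6791102  -1.39957219] 11.350167712125568
cm [0.47 0.71 0.2 ] spin -0.1
```

View pics/w4.png

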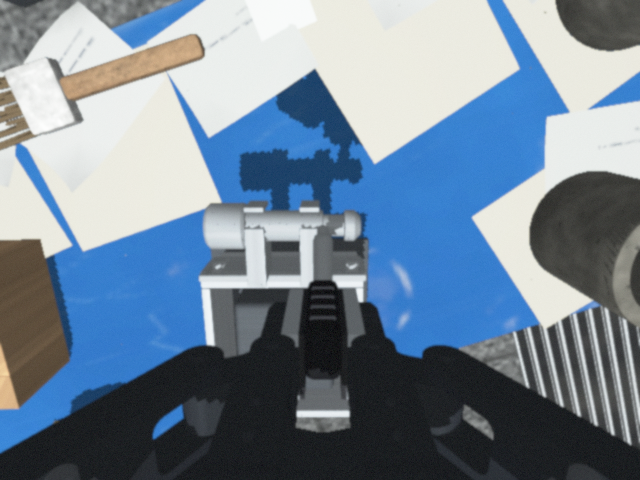

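The wrist view shows the knob against the lug at (230,225), the groove clear at about (333,225), and the clip held upright in the jaws (320,310). I'll refine the groove and clip positions from this depth.

```bash
python3 - <<'E'
from h import *
from scipy.optimize import least_squares
P=np.load('P4.npy'); s=ctrl.read_state()
k=P[200:255,200:242].reshape(-1,3);k=k[(k[:,2]>76)&(k[:,2]<95)]
p=P[205:245,340:364].reshape(-1,3);p=p[(p[:,2]>76)&(p[:,2]<92)]
def f(a):
    x0,th,z0=a
    g=lambda q,r:np.hypot((q[:,0]-x0)*np.cos(th)-(q[:,1]-100)*np.sin(th),q[:,2]-z0)-r
    return np.r_[g(k,15),g(p,10)]
r=least_squares(f,[507,.334,75],loss='soft_l1');print(len(k),len(p),r.x,np.degrees(r.x[1]),np.median(abs(r.fun)))
x0,th,z0=r.x
d=np.array([np.sin(th),np.cos(th)]);n=np.array([np.cos(th),-np.sin(th)])
Q=P.reshape(-1,3);rel=Q[:,:2]-[x0,100];t=rel@d;w=rel@n;z=Q[:,2]
for t0 in range(-8,110,2):
    m=(t>=t0)&(t<t0+2)&(w>-16)&(w<3)&(z>60)&(z<100)
    if m.sum(): print((t0,round(np.percentile(z[m],90),1),np.round(np.percentile(w[m],3),1)),end=' ')
# clip in tool frame
M=R.from_euler('xyz',s['tool_rot']).as_matrix()
C=P[230:300,300:345].reshape(-1,3); C=C[(C[:,2]>125)&(C[:,2]<240)]
L=(C-s['eef_pos'])@M
for z0 in range(20,90,4):
    q=L[(L[:,2]>=z0)&(L[:,2]<z0+4)]
    if len(q)>3: print(z0,len(q),np.round(q[:,:2].min(0),1),np.round(q[:,:2].max(0),1))
E
```

```text
1685 540 [5.07249413e+02 3.34965107e-01 7.48036887e+01] 19.19208689059518 0.42098672680890914
(2, np.float64(88.4), np.float64(-11.7)) (4, np.float64(89.9), np.float64(-14.4)) (6, np.float64(90.4), np.float64(-14.5)) (8, np.float64(90.4), np.float64(-14.7)) (10, np.float64(90.3), np.float64(-14.6)) (12, np.float64(90.0), np.float64(-14.6)) (14, np.float64(90.2), np.float64(-14.3)) (16, np.float64(90.3), np.float64(-14.6)) (18, np.float64(90.0), np.float64(-14.9)) (20, np.float64(90.3), np.float64(-14.5)) (22, np.float64(90.2), np.float64(-14.7)) (24, np.float64(90.3), np.float64(-14.7)) (26, np.float64(89.6), np.float64(-14.1)) (28, np.float64(87.5), np.float64(-14.2)) (30, np.float64(87.8), np.float64(-14.2)) (32, np.float64(87.7), np.float64(-14.2)) (34, np.float64(87.7), np.float64(-14.3)) (36, np.float64(87.8), np.float64(-14.2)) (38, np.float64(87.9), np.float64(-14.3)) (40, np.float64(85.5), np.float64(-11.9)) (42, np.float64(85.4), np.float64(-10.0)) (44, np.float64(85.3), np.float64(-10.1)) (46, np.float64(85.5), np.float64(-10.0)) (48, np.float64(85.2), np.float64(-10.1)) (5
[... 617 characters left out ...]
(-7.1)) (80, np.float64(82.5), np.float64(-7.1)) (82, np.float64(82.5), np.float64(-7.0)) (84, np.float64(83.0), np.float64(-7.2)) (86, np.float64(82.5), np.float64(-7.2)) (88, np.float64(83.1), np.float64(-9.5)) (90, np.float64(85.5), np.float64(-10.0)) (92, np.float64(85.4), np.float64(-9.9)) (94, np.float64(85.5), np.float64(-10.0)) (96, np.float64(84.9), np.float64(-9.3)) (98, np.float64(82.4), np.float64(-7.1)) (100, np.float64(79.4), np.float64(-5.2)) 20 184 [ 7.  -7.9] [10.4  8.2]
24 114 [ 6.7 -5.2] [9.7 5.9]
28 109 [ 6.6 -5.3] [9.6 6. ]
32 283 [ 6.5 -5.4] [25.8  6.1]
36 644 [ 6.6 -3.6] [26.5  4.2]
40 7 [13.6 -1.9] [26.2  4.2]
72 35 [16.5 -2.4] [18.3  3. ]
76 7 [16.8 -2.4] [17.8  3. ]
```

Emit:
play_rows(
  targets=[
    [1,0.4,0.6,0.5,0],
    [1,0.4,0.6,1,0],
    [1,0.4,0.6,1,0],
    [1,0.4,0.6,1,0],
  ],
)

```text
clock: 11.4
eef_pos: [534.9, 178.6, 202.0]
tool_rot: [-3.141, -0.0, 2.808]
force: [-0.1, 0.2, -1.4]
width: 11.5
gripper_force: 58.5
```

```bash
python3 - <<'E'
from h import *
s=ctrl.read_state();print(s['eef_pos'],s['force'])
shift((534.4,177.7,160),160.8)
E
```

```text
[534.94920577 178.63765513 201.98791762] [-0.08808559  0.19205312 -1.35031721]
cm [ 0.02 -0.1   4.2 ] spin 0.1
```

Emit:
play_rows(
  targets=[
    [1,0,-0.1,1.5,0],
    [1,0,-0.1,3,0],
    [1,0,-0.1,4.2,0],
    [1,0,-0.1,5,0],
    [1,0,-0.1,5,0],
    [1,0,-0.1,5,0],
  ],
)

```text
clock: 12.0
eef_pos: [535.0, 177.9, 152.4]
tool_rot: [3.141, 0.0, 2.807]
force: [0.0, 0.1, -0.5]
width: 10.7
gripper_force: 58.5
```

Emit:
play_rows(
  targets=[
    [1,0,0,0.3,0],
    [1,0,0,0.6,0],
    [1,0,0,0.8,0],
    [1,0,0,0.9,0],
    [1,0,0,0.9,0],
  ],
)

```text
clock: 12.5
eef_pos: [534.4, 178.0, 143.3]
tool_rot: [-3.141, -0.001, 2.808]
force: [-0.7, 0.3, 0.7]
width: 11.1
gripper_force: 58.8
```

Emit:
play_rows(
  targets=[
    [1,0,0,0.1,0],
    [1,0,0,0.2,0],
    [1,0,0,0.3,0],
    [1,0,0,0.3,0],
  ],
)

```text
clock: 12.9
eef_pos: [534.9, 178.4, 140.8]
tool_rot: [3.141, 0.0, 2.808]
force: [-2.3, 1.3, 3.8]
width: 11.3
gripper_force: 59.1
```

Emit:
play_rows(
  targets=[
    [1,0.05,-0.05,0.1,0],
    [1,0.05,-0.05,0.2,0],
    [1,0.05,-0.05,0.2,0],
  ],
)

```text
clock: 13.2
eef_pos: [534.4, 177.9, 138.4]
tool_rot: [3.141, 0.001, 2.808]
force: [-2.1, -0.3, 1.2]
width: 11.2
gripper_force: 58.8
```

Emit:
play_rows(
  targets=[
    [1,0.03,0,0.1,0],
    [1,0.03,0,0.2,0],
    [1,0.03,0,0.2,0],
    [1,0.03,0,0.2,0],
  ],
)

```text
clock: 13.6
eef_pos: [534.0, 177.5, 135.9]
tool_rot: [-3.141, 0.0, 2.807]
force: [0.1, 0.2, -0.6]
width: 10.7
gripper_force: 58.5
```

Emit:
play_rows(
  targets=[
    [1,0,0,0.1,0],
    [1,0,0,0.2,0],
    [1,0,0,0.3,0],
    [1,0,0,0.3,0],
  ],
)

```text
clock: 14.0
eef_pos: [533.7, 177.4, 132.7]
tool_rot: [-3.141, -0.0, 2.807]
force: [0.9, -0.1, -4.6]
width: 11.1
gripper_force: 58.3
```

Emit:
play_rows(
  targets=[
    [1,0,0,0.1,0],
    [1,0,0,0.2,0],
    [1,0,0,0.3,0],
    [1,0,0,0.3,0],
  ],
)

```text
clock: 14.4
eef_pos: [533.7, 177.4, 129.8]
tool_rot: [-3.141, -0.001, 2.807]
force: [0.4, 0.7, -6.1]
width: 11.3
gripper_force: 58.3
```

```bash
python3 - <<'E'
from h import *
s=ctrl.read_state();im,P,*_=shot('wrist','w5.png');print(s['eef_pos'],s['force'])
cv2.imwrite('pics/w5c.png',cv2.resize(im[180:400,220:430,::-1],(630,660))[:600])
M=R.from_euler('xyz',s['tool_rot']).as_matrix()
C=P[200:320,290:350].reshape(-1,3); C=C[(C[:,2]>60)&(C[:,2]<200)]
L=(C-s['eef_pos'])@M
for z0 in range(16,60,2):
    q=L[(L[:,2]>=z0)&(L[:,2]<z0+2)&(abs(L[:,1])<12)]
    if len(q)>3: print(z0,len(q),np.round(q[:,:2].min(0),1),np.round(q[:,:2].max(0),1))
E
```

```text
[533.65034977 177.43412707 129.76011347] [ 0.43315563  0.66351168 -6.1483499 ]
16 124 [  6.9 -11. ] [10.3 10. ]
18 157 [  6.7 -11.3] [10.3 10. ]
20 118 [  7.3 -10.9] [10.1 10.2]
22 90 [  7.3 -11.5] [9.8 9.5]
24 55 [ 6.8 -5. ] [9.6 6. ]
26 49 [ 7.3 -5. ] [9.4 6. ]
28 62 [ 6.6 -5.1] [9.5 6.1]
30 50 [ 6.8 -5.2] [9.4 6.2]
32 29 [ 6.3 -5.2] [10.1  6.2]
34 362 [ 8.  -2.9] [25.1  3.8]
36 425 [ 7.3 -3.4] [26.5  4.4]
38 109 [ 6.6 -3.4] [26.2  4.4]
40 7 [24.8 -2.9] [25.9  2.3]
42 66 [  0.7 -11.8] [14.   9.6]
44 267 [ -0.  -11.9] [14.1 11.9]
46 221 [ -0.8 -11.7] [13.9 11.9]
48 221 [ -0.2 -11.9] [14.1 12. ]
50 114 [  3.3 -11.9] [14.  11.7]
52 80 [  5.8 -12. ] [14.  11.8]
54 45 [  6.  -11.6] [14.  11.9]
56 26 [  7.4 -11.9] [14.3 11.6]
58 20 [  7.4 -11.9] [14.   9.8]
```

View pics/w5c.png

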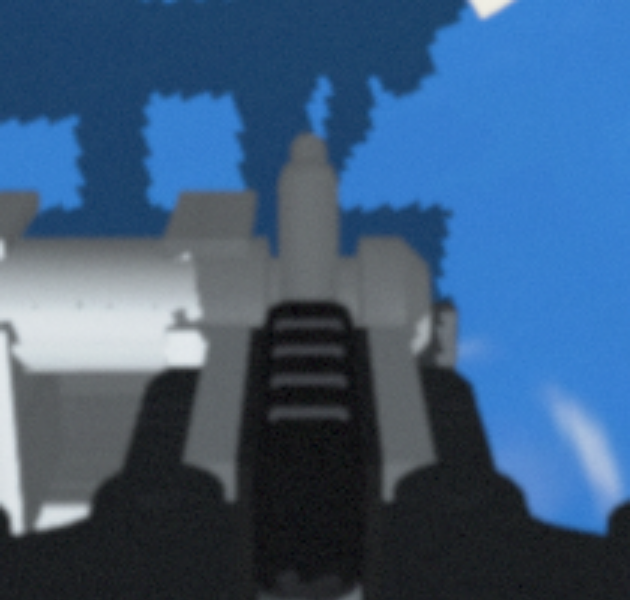

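The wrist crop shows the clip unslipped in the jaws, with its cross bar (crop 308,230) over the groove between the lug and the pin's head. I'll carry on slowly down until the bar meets the shank.

Emit:
play_rows(
  targets=[
    [1,0,0,0.1,0],
    [1,0,0,0.2,0],
    [1,0,0,0.3,0],
    [1,0,0,0.3,0],
  ],
)

```text
clock: 14.85
eef_pos: [533.8, 177.8, 127.4]
tool_rot: [3.141, -0.0, 2.808]
force: [0.1, -0.8, -1.2]
width: 11.5
gripper_force: 58.8
```

Emit:
play_rows(
  targets=[
    [1,0,0,0.1,0],
    [1,0,0,0.2,0],
    [1,0,0,0.2,0],
  ],
)

```text
clock: 15.15
eef_pos: [534.0, 177.8, 125.7]
tool_rot: [3.141, 0.0, 2.807]
force: [-1.3, -0.2, 4.0]
width: 11.2
gripper_force: 59.8
```

Emit:
play_rows(
  targets=[
    [1,0,0,0.1,0],
    [1,0,0,0.2,0],
    [1,0,0,0.2,0],
  ],
)

```text
clock: 15.45
eef_pos: [534.1, 177.8, 125.1]
tool_rot: [3.141, 0.001, 2.807]
force: [-3.4, -1.0, 15.3]
width: 11.4
gripper_force: 61.7
```

Emit:
play_rows(
  targets=[
    [1,0,0,0,0],
    [1,0,0,0,0],
    [1,0,0,0,0],
  ],
)

```text
clock: 15.75
eef_pos: [534.1, 177.8, 125.2]
tool_rot: [3.141, 0.001, 2.807]
force: [-4.1, -0.6, 15.1]
width: 11.1
gripper_force: 61.6
```

Emit:
play_rows(
  targets=[
    [1,0,0,-0.3,0],
    [1,0,0,-0.3,0],
    [0.6,0,0,-0.3,0],
    [0.5,0,0,-0.3,0],
    [0.5,0,0,-0.3,0],
    [0.5,0,0,-0.3,0],
  ],
)

```text
clock: 16.35
eef_pos: [533.8, 177.6, 126.1]
tool_rot: [-3.141, -0.0, 2.807]
force: [0.1, 0.2, -0.4]
width: 43.0
gripper_force: 0.0
```

Emit:
play_rows(
  targets=[
    [0.5,0,0,-1,0],
    [0.5,0,0,-3,0],
    [0.5,0,0,-6,0],
    [0.5,0,0,-9,0],
    [0.5,0,0,-11,0],
    [0.5,0,0,-11,0],
    [0.5,0,0,-11,0],
  ],
)

```text
clock: 17.05
eef_pos: [533.9, 177.6, 236.8]
tool_rot: [3.141, 0.001, 2.808]
force: [-0.1, 0.2, -0.2]
width: 42.5
gripper_force: 0.0
```

```bash
python3 - <<'E'
from h import *
s=ctrl.read_state();im,P,*_=shot('wrist','w6.png');print(s['eef_pos'],s['force'],s['width'])
cv2.imwrite('pics/w6c.png',cv2.resize(im[150:350,200:440,::-1],(720,600)))
d=np.array([.3287,.9444]);n=np.array([.9444,-.3287])
Q=P.reshape(-1,3);rel=Q[:,:2]-[507.25,100];t=rel@d;w=rel@n;z=Q[:,2]
for a,b in [(86.5,93),(110,140)]:
    m=(z>a)&(z<b)&(abs(w)<32)&(t>75)&(t<91);print(m.sum(),np.percentile(t[m],[1,99]),np.percentile(w[m],[1,99]),np.percentile(z[m],[5,50,95]))
E
```

```text
[533.86284652 177.64344544 236.82798404] [-0.05594168  0.17430565 -0.22794016] 42.54561001239563
331 [79.04026003 86.37041173] [-25.93726862  24.48288377] [87.71462697 89.60423672 91.12144307]
771 [77.12789511 88.62798254] [-9.78499298  7.46054899] [113.42032378 133.35851666 134.95347409]
```

View pics/w6c.png

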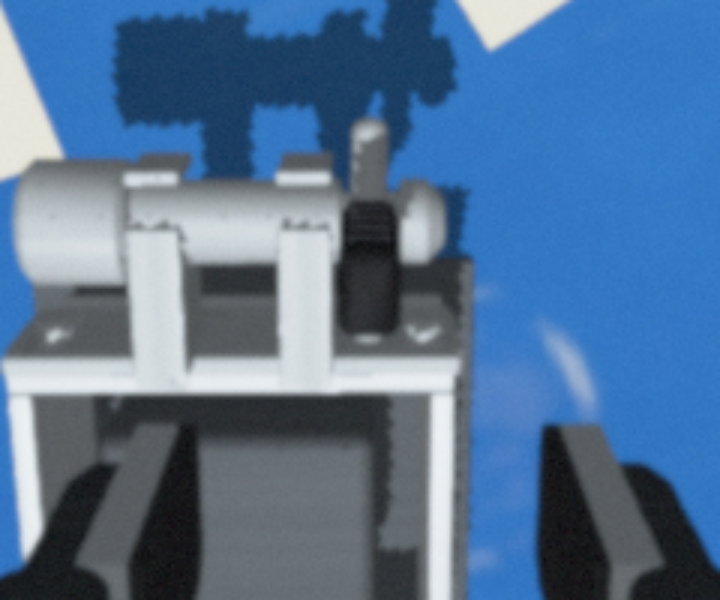

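The clip stands upright on the groove. Its bar top is at 90 mm and its grip top at 134 mm, so the origin is about 75 mm, on the pin axis. The knob is still against the lug, and the robot is clear.

```bash
python3 -c "
from cell import ctrl
print(ctrl.finish_job())"
```

```text
the job is handed in; nothing more can be done
None
```

The job is handed in, result not reported back: the pin was pushed to its stop, the clip snapped onto the groove and held at about 16 N, then let go; it was hanging upright by itself in the last picture.

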